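# Slip a calibration target under the stage's spring clip

## Task

The checkered target slide lies in the channel of the aluminium calibration stage, just short of the spring clip. With one fingertip press the clip's long finger plate down so that its jaw lifts, and keep it down while the other fingertip pushes the slide by its upright lip beneath the jaw, fully home against the stop; only then let the clip come down on the slide and move clear. Do not lift the slide, and leave the spare slide and all the other things on the table alone.

Things in the scene. Friction and masses are not known exactly. Their poses are not given: they have to be found in the camera images.
- stage: Fixed aluminium stage, plate 175 x 150 x 12 mm (own frame: x -95 to +80, y -48 to +102 mm). Origin on the underside, on the channel's centre line; +x is the direction in which the slide is pushed, +y points to the clip's finger plate. The bed is 12 mm above the origin. Two guide rails, 5 mm high, inner faces at y = -29.3 and +29.3 mm. Hinge brackets at y 46 to 58 mm, tops at 28 mm, are its highest part.
- stop (a point): Foot of the stop's face, on the bed, at stage x = +60, y = 0, z = 12 mm. The stop is a dark steel bar across the end of the channel, 14 mm high above the bed; the slide's front edge meets it when the slide is fully home.
- slide: Loose dark steel slide with a checkered top, 60 (x) x 56 (y) x 6 mm, 100 to 210 g, lying on the bed in the channel with 1.3 mm play each side. Origin at the centre of the underside; +x forward like the stage's; front edge at x = +30 mm. Fully home its origin is at x = +30, z = 12 mm in the stage's frame; it starts 33 to 55 mm short of that.
- slide_lip (a point): Top edge of the rear face of the slide's lip, mid-width. The lip stands upright on the slide's rear (-x) edge, 44 mm wide (along y), 5 mm thick, top 24 mm above the slide's underside, so 36 mm above the table. Its rear face, to be pushed, lies at slide x = -30 mm (at stage x = 0 when fully home).
- clip (a joint): Angle of the spring clip, a steel rocker on a hinge line along the stage's x at y = +52 mm, z = 22 mm. 0 at rest: the jaw blocks the slide's way. Grows as the finger plate goes down and the jaw rises, limit 0.5 rad. The jaw clears the slide above 0.15; above 0.24 is held open; resting on the slide it reads about 0.135. Springs shut: 2 N at the plate's middle to start, 6 to 7 N at the limit.
- clip_pad (a point): Middle of the top of the finger plate: flat steel, 95 mm along stage x (-85 to +10 mm), reaching 3 to 44 mm outward from the hinge line; this point 28 mm outward, at x = -37.5 mm. At rest it slopes up outward by 0.3 rad, this point 30 mm above the table; at joint 0.3 it is level, its top 22 mm above the table; lowest about 16 mm. A fingertip can slide along it.
- clip_jaw (a point): Underside of the jaw's tip, a blunt steel foot 20 mm long along stage x (+35 to +55 mm), at stage y = 12 to 20 mm. At rest it is 1 mm over the bed; it rises about 36 mm per radian of the clip's angle.
- spare: A spare slide just like the other, lying on the table beside the stage on the side away from the finger plate; leave it. Origin at the centre of its underside.
- driver: Screwdriver, 140 mm long, lying beyond the stop; leave it. Origin at the middle of its underside.
- controller_a: White hand controller, 145 mm long, 45 mm high, lying to the left; leave it. Origin on its underside.
- controller_b: White hand controller, the same kind, lying to the right; leave it. Origin on its underside.
- spray: Small lens spray bottle, 36 mm across, 85 mm high, standing to the left; leave it. Origin at the centre of its underside.
- earcase: Black earphone case, 62 x 48 x 26 mm, lying to the right; leave it. Origin at the centre of its underside.
- mug: White mug, 80 mm across, 90 mm high, standing to the left; leave it. Origin at the centre of its underside.

How it is judged:
By the outcome, as a careful person would: the job done as asked, in the order asked, and still so for the second after the job is handed in, with the robot touching nothing.
It also fails if it takes over 35 s, if anything falls off the work surface, if the arm or the gripper's body presses on something with over 40 N, if the wrist force passes 120 N, or if a joint passes its speed limit or range.

## Robot

A 6-joint arm with a two-finger parallel gripper is mounted at the origin on the work surface. World frame = base frame: x ahead of the robot, y to its left, z up, the work surface at z = 0. Lengths are in mm, angles in rad, forces in N, time in s.
With the tool pointing down it reaches from about 350 to 875 mm from the base axis. Payload 4.2 kg.
Tool frame: the origin (TCP) lies at the very end of the fingers, on their centre line; the grasp point (between the pads) lies 19 mm behind it (arm.pinch_z is the distance from the TCP to the grasp point, in mm); x points along the fingers, y is the direction in which the jaws open and shut, and the axes are right-handed (so a half turn about x gives the same grasp; the last joint's range is limited). The gripper opens to 85 mm and grips with 20 to 120 N. Pads are 22 mm wide; open, the fingers measure 114 mm over their backs; the gripper's body (76 mm by 85 mm) begins 54 mm behind the grasp point. The pads swing forward as they close: fully open they stand 13 mm farther back than shut.
Start: joints at [-0.97, 0.385, 0.008, 0, -1.194, -0.259], TCP at [209.504, -588.818, 231.312] pointing down, gripper open.
Joint ranges: [-3.14, 3.14], [-1.21, 2.06], [-1.07, 1.41], [-3.16, 2.05], [-2.99, -0.16], [-3.1, 3.1]. Speed limits (rad/s): [2.79, 2.79, 3.14, 3.14, 3.14, 3.14].

## Interface

Orientations are given as a unit quaternion [x, y, z, w].
In Python, from bench import arm gives the robot as it stands.
- The arm moves only by the tool drive_tool, never from a script. Its argument "motion" is a list of rows, each a list of 4 numbers: the shift along the tool's x, y, z in mm, then the turn about the tool's x in degrees. In form: [[dx, dy, dz, spin], ...]. A call has 1 to 10 rows; each row shifts and turns the commanded pose from where the row before left it, along the tool's axes as they then stand; what a row does not reach is not made up. A row lasts 1/12 s, in which the tool goes at most 41.7 mm and 7.16 degrees, less where a joint would pass 70% of its speed; a pose out of reach is approached as far as the arm can. A call with a gripper value outside its range is refused whole. "grip" is the finger opening in mm, from 0 to 85.4, set as the call begins (left out, the last holds). The fingers move at their own pace and stop on an object; the grip force is fixed at half the most. Time passes only in rows, so rows that do not move let the fingers close. It gives the time, the measured TCP pose, the force and the opening at its end, in the units of the state.
- arm.read_state(): the state, without advancing time (a new reading comes with each control period).
- arm.get_image(name): name is "scene" or "top" or "wrist"; returns the picture (420x560x3 uint8, red, green, blue); there is no depth.
- arm.calibration(name): a dict with "K" (3x3 intrinsics, pixels), "eye" and "attitude" of the camera in the world; the wrist camera has in their place "T_tool_cam" (4x4, takes a point from camera to tool coordinates, whose origin is the TCP and whose axes are the tool frame's). Camera axes: x right, y up, looking along -z (the intrinsics and any distortion apply to the point x, -y, -z); pixel columns grow to the right and rows downward; lengths in mm; the calibration is good to about 2 mm. A picture is of the moment at which its call begins: read the wrist's pose just before it. calibration takes no time and is no camera call.
- arm.job_done(): hands the job in, once; it reports no verdict.
The state is a dict: "clock": time; "joints": joint angles; "joint_vel": joint speeds; "joint_efforts": joint torques, N m; "position": TCP position; "ee_rot": TCP orientation; "contact_force": force on the tool from outside, world axes, zero at the start; "wrist_torque": the same for the moment, N m; "gripper_width": finger opening in mm.
Only numpy, scipy, OpenCV 4.12 (cv2) and the standard library are available. Lean on these libraries where they do the work, as an engineer would, in place of code of your own. Each camera call takes 0.05 s, during which the arm holds its last target. There are 200 camera calls.

## Working session

There is one attempt and no reset: what is moved stays moved. The work goes in short steps, Python scripts to look and compute and a tool call to move; the robot and the scene stay as the last step left them, time stands still between calls to the robot, and variables do not carry over. Pictures are saved under pics/ and viewed, about 8 in all and at most 12, crops included, and the job is handed in when it is done.

Besides the shell and the picture viewer there is one more tool, called after ">>>" as a command line: name --pt "numbers of a row" for each row, then --argument value for the rest. drive_tool: Moves the arm, as the interface text tells. Its arguments: {"type":"object","properties":{"motion":{"type":"array"},"grip":{"type":"number"}},"required":["motion"]}

```bash
ls; mkdir -p pics
python3 - <<'E'
from bench import arm
import cv2
for n in ("scene","top"):
    cv2.imwrite(f"pics/{n}0.png",cv2.cvtColor(arm.get_image(n),cv2.COLOR_RGB2BGR))
    print(arm.calibration(n))
print(arm.calibration("wrist")); print(arm.read_state())
E
```

```text
pics
{'K': array([[480.08930357,   0.        , 281.02474882],
       [  0.        , 480.08930357, 213.40129736],
       [  0.        ,   0.        ,   1.        ]]), 'eye': array([ 929.1292614 , -469.62034662, 1099.44683137]), 'attitude': array([0.24800984, 0.08752388, 0.31809878, 0.91084788])}
{'K': array([[545.65483059,   0.        , 281.28768863],
       [  0.        , 545.65483059, 211.83093367],
       [  0.        ,   0.        ,   1.        ]]), 'eye': array([ 422.90707466,   26.70629976, 1628.21350012]), 'attitude': array([-0.03160419,  0.02890368,  0.70811053, -0.70480156])}
{'K': array([[305.93027124,   0.        , 278.58299598],
       [  0.        , 305.93027124, 206.0326455 ],
       [  0.        ,   0.        ,   1.        ]]), 'T_tool_cam': array([[-3.66804703e-04,  3.13208712e-01, -9.49684247e-01,
        -1.41954380e+02],
       [ 9.99999642e-01, -6.09100204e-04, -5.87121524e-04,
        -9.93271205e-01],
       [-7.62344445e-04, -9.49684122e-01, -3.13208376e-01,
        -8.18212934e+01],
       [ 0.00000000e+00,  0.00000000e+00,  0.00000000e+00,
         1.00000000e+00]])}
{'clock': 0.1, 'joints': array([-9.70372156e-01,  3.85487686e-01,  6.79816336e-03, -4.42146762e-04,
       -1.19398464e+00, -2.58595300e-01]), 'joint_vel': array([-0.00117989, -0.00109747,  0.00424728,  0.00195645, -0.00075876,
       -0.00104712]), 'joint_efforts': array([-2.25145341e-04, -3.93319380e+01,  1.88928241e+01,  4.19795349e+00,
       -2.61390458e-03,  2.54421337e-06]), 'position': array([ 209.35863483, -588.35925818,  230.33901726]), 'ee_rot': array([-0.11954623,  0.69695784,  0.12087447,  0.6966691 ]), 'contact_force': array([-0.06249799, -0.85990595, -0.09020118]), 'wrist_torque': array([0.02440295, 0.02379286, 0.03703933]), 'gripper_width': 85.22191674291206}
```

View pics/top0.png

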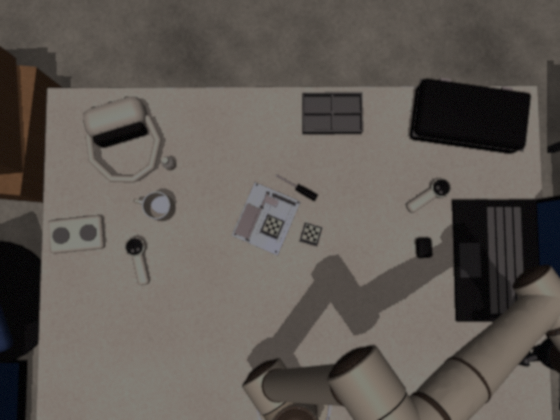

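View pics/scene0.png

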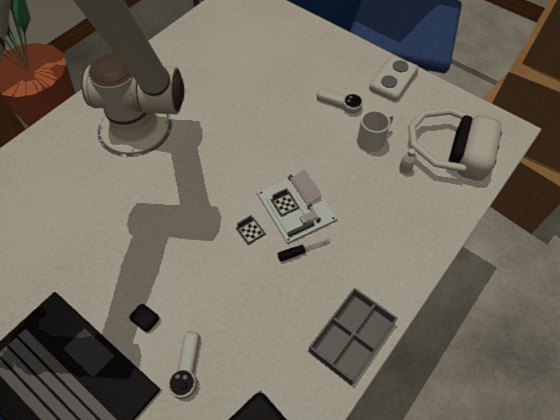

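```bash
cat > h.py <<'E'
import numpy as np, cv2
from scipy.spatial.transform import Rotation as R
from bench import arm
def cam(n, st=None):
    c=arm.calibration(n)
    if n!="wrist": return c["K"],R.from_quat(c["attitude"]).as_matrix(),c["eye"]
    Rt=R.from_quat(st["ee_rot"]).as_matrix(); T=c["T_tool_cam"]
    return c["K"],Rt@T[:3,:3],Rt@T[:3,3]+st["position"]
def ray(px,z,C):
    K,Rm,e=C
    p=np.linalg.inv(K)@[px[0],px[1],1]; d=Rm@np.array([p[0],-p[1],-p[2]])
    return e+d*(z-e[2])/d[2]
def proj(P,C):
    K,Rm,e=C; q=Rm.T@(np.asarray(P,float)-e); q=K@[q[0],-q[1],-q[2]]
    return q[:2]/q[2]
def shot(n,f):
    st=arm.read_state(); im=cv2.cvtColor(arm.get_image(n),cv2.COLOR_RGB2BGR); cv2.imwrite(f,im); return st,im
E
python3 - <<'E'
from h import *
im=cv2.imread("pics/top0.png"); sc=cv2.imread("pics/scene0.png")
a=cv2.resize(im[170:260,220:335],None,fx=6,fy=6,interpolation=cv2.INTER_CUBIC)
cv2.imwrite("pics/topc.png",cv2.convertScaleAbs(a,alpha=1.5))
C=cam("top")
for p in [(257,183),(299,197),(277,253),(235,240),(272,226),(311,234)]: print(p,ray(p,12,C).round())
E
```

```text
(257, 183) [648. 105.  12.]
(299, 197) [606. -20.  12.]
(277, 253) [440.  46.  12.]
(235, 240) [479. 170.  12.]
(272, 226) [520.  60.  12.]
(311, 234) [495. -55.  12.]
```

View pics/topc.png

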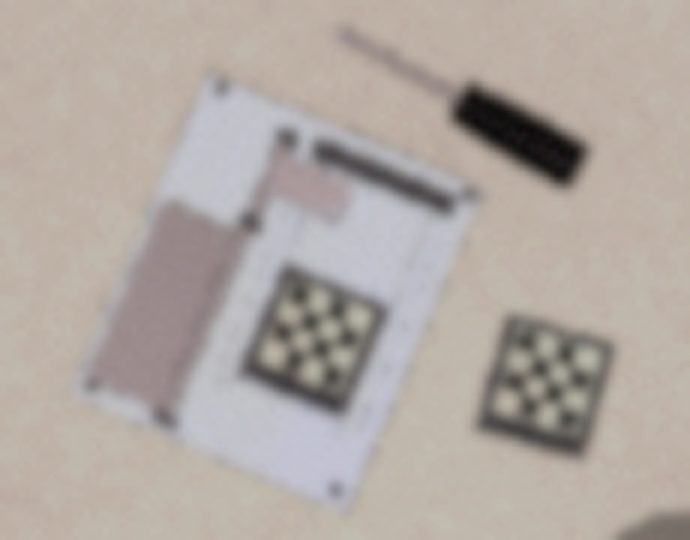

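Run:
```python
from h import *
C=cam("top")
px=np.array([(208,70),(482,190),(348,515),(78,395)])/6+[220,170]
W=np.array([ray(p,12,C) for p in px])[:,:2]; S=np.array([(80,102),(80,-48),(-95,-48),(-95,102)],float)
a=S-S.mean(0); b=W-W.mean(0); th=np.arctan2((a[:,0]*b[:,1]-a[:,1]*b[:,0]).sum(),(a*b).sum())
Rm=np.array([[np.cos(th),-np.sin(th)],[np.sin(th),np.cos(th)]]); t=W.mean(0)-Rm@S.mean(0)
print(np.degrees(th),t,(W-(S@Rm.T+t)).round(1))
# slide rear lip corners: top at z 36; rear bottom edge
for p in [(243,375),(343,412)]:
    w=ray(np.array(p)/6+[220,170],30,C)[:2]; print("lip",Rm.T@(w-t))
np.save("st.npy",[th,*t])
st=arm.read_state(); M=R.from_quat(st["ee_rot"]).as_matrix(); print(M.round(3))
ty=M[:2,1]; print("jaw yaw",np.degrees(np.arctan2(ty[1],ty[0])), "stage y yaw",np.degrees(th)+90)
tgt=np.append(Rm@[-70,40]+t,200)
print("target",tgt,"tool shift",M.T@(tgt-st["position"]))
```

```text
-23.004081372375374 [537.93302457  48.77886574] [[ 1.   0.3]
 [-1.1  2.4]
 [-0.5  1.1]
 [ 0.6 -3.8]]
lip [-52.87851362  26.35425725]
lip [-50.65257108 -25.69103142]
[[-0.001 -0.335  0.942]
 [ 0.002  0.942  0.335]
 [-1.     0.002 -0.   ]]
jaw yaw 109.57600339427847 stage y yaw 66.99591862762463
target [489.13150124 112.95371534 200.        ] tool shift [ 31.38653775 566.9764202  498.58381818]
```

>>> drive_tool --pt "0 14 12.5 0" --pt "1.5 28 25 0" --pt "1.5 28 25 0" --pt "1.5 28 25 0" --pt "1.5 28 25 0" --pt "1.5 28 25 0" --pt "1.5 28 25 0" --pt "1.5 28 25 0" --pt "1.5 28 25 0" --pt "1.5 28 25 0" --grip 70

```text
clock: 0.93
position: [344.1, -256.8, 217.6]
ee_rot: [-0.12, 0.697, 0.12, 0.697]
contact_force: [0.7, 0.7, 0.4]
gripper_width: 70.1
```

>>> drive_tool --pt "1.5 28 25 0" --pt "1.5 28 25 0" --pt "1.5 28 25 0" --pt "1.5 28 25 0" --pt "1.5 28 25 0" --pt "1.5 28 25 0" --pt "1.5 28 25 0" --pt "1.5 28 25 0" --pt "1.5 28 25 0" --pt "1.5 28 25 0"

```text
clock: 1.77
position: [485.8, 90.8, 202.5]
ee_rot: [-0.12, 0.697, 0.12, 0.697]
contact_force: [0.8, -0.2, 0.3]
gripper_width: 70.3
```

>>> drive_tool --pt "0 14 12.5 0" --pt "0 0 0 7.1" --pt "0 0 0 7.1" --pt "0 0 0 7.1" --pt "0 0 0 7.1" --pt "0 0 0 7.1" --pt "0 0 0 7.1" --pt "0 0 0 0"

```text
clock: 2.43
position: [492.5, 106.0, 202.5]
ee_rot: [0.142, 0.693, -0.142, 0.692]
contact_force: [0.2, -0.0, 1.1]
gripper_width: 70.1
```

Run:
```python
from h import *
import json
st,im=shot("wrist","pics/w1.png"); np.savez("w1.npz",p=st["position"],q=st["ee_rot"])
M=R.from_quat(st["ee_rot"]).as_matrix(); print(st["position"],M.round(3))
big=cv2.convertScaleAbs(cv2.resize(im,(800,600),interpolation=cv2.INTER_CUBIC),alpha=1.4)
C=cam("wrist",st); th,tx,ty=np.load("st.npy")
Rm=np.array([[np.cos(th),-np.sin(th)],[np.sin(th),np.cos(th)]])
for s in [(80,102),(80,-48),(-95,-48),(-95,102)]:
    w=np.append(Rm@s+[tx,ty],12); p=proj(w,C)*800/560; print(s,p.round()); cv2.circle(big,tuple(int(v) for v in p),4,(0,0,255),1)
cv2.imwrite("pics/w1b.png",big)
```

```text
[492.5068709  105.98300298 202.52836977] [[-0.001  0.393  0.919]
 [-0.     0.919 -0.393]
 [-1.    -0.001 -0.001]]
(80, 102) [476. 418.]
(80, -48) [306. 419.]
(-95, -48) [291. 220.]
(-95, 102) [489. 220.]
```

View pics/w1b.png

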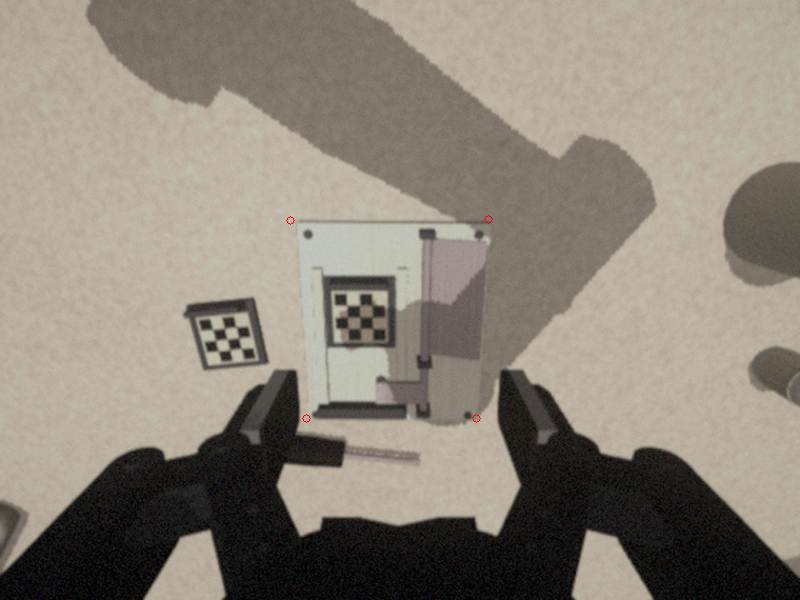

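Run:
```python
import cv2
im=cv2.imread("pics/w1.png")
cv2.imwrite("pics/w1c.png",cv2.convertScaleAbs(cv2.resize(im[148:298,200:350],None,fx=4,fy=4,interpolation=cv2.INTER_CUBIC),alpha=1.5))
```

```text
(no output)
```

View pics/w1c.png

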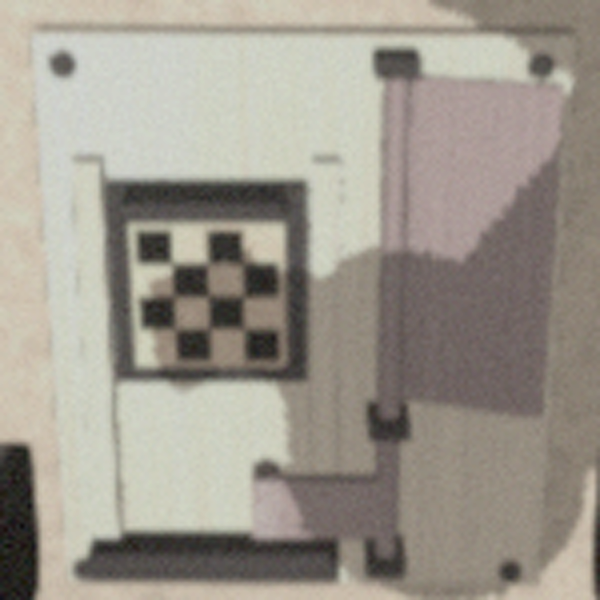

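Run:
```python
from h import *
d=np.load("w1.npz"); st=dict(position=d["p"],ee_rot=d["q"]); C=cam("wrist",st)
f=lambda p:np.array(p)/4+[199.6,147.6]
px=[(68,582),(540,585),(33,30),(577,35)]
S=np.array([(80,-48),(80,102),(-95,-48),(-95,102)],float)
W=np.array([ray(f(p),12,C) for p in px])[:,:2]
a=S-S.mean(0); b=W-W.mean(0); th=np.arctan2((a[:,0]*b[:,1]-a[:,1]*b[:,0]).sum(),(a*b).sum())
Rm=np.array([[np.cos(th),-np.sin(th)],[np.sin(th),np.cos(th)]]); t=W.mean(0)-Rm@S.mean(0)
print(np.degrees(th),t,(W-(S@Rm.T+t)).round(1)); np.save("st.npy",[th,*t])
for n,p,z in [("lip top rear",(205,183),36),("lip left bot",(108,185),18),("front edge",(210,380),15),("stop foot L",(122,538),12),("jaw tip",(253,510),17),("pad rear outer",(562,88),35),("pad front outer",(542,415),35),("bracket rear",(397,58),28)]:
    print(n,(Rm.T@(ray(f(p),z,C)[:2]-t)).round(1))
M=R.from_quat(st["ee_rot"]).as_matrix(); print("tool at",Rm.T@(st["position"][:2]-t),"jaw yaw err",np.degrees(np.arctan2(M[1,1],M[0,1])-th)-90)
for w in (85,70): pass
# finger tips as seen: tip px
for p in [(285,370),(510,370)]:
    q=np.array(p)*.7
    for z in (200,210): print(p,z,M.T@(ray(q,z,C)-st["position"]))
```

```text
-23.465246611837248 [540.03274212  50.90240193] [[-0.4  0.9]
 [-0.7 -0.1]
 [ 0.8  0.8]
 [ 0.3 -1.5]]
lip top rear [-58.6   1. ]
lip left bot [-52.7 -27.6]
front edge [ 7.7 -0.8]
stop foot L [ 63.3 -29.6]
jaw tip [50.1 11.5]
pad rear outer [-84.2  92.9]
pad front outer [ 8.6 93.7]
bracket rear [-90.4  50.9]
tool at [-65.52826145  31.60107591] jaw yaw err 0.3092690389318875
(285, 370) 200 [  2.55872726 -43.28736724  -3.72615018]
(285, 370) 210 [ -7.43923039 -40.40985244  -9.05688318]
(510, 370) 200 [ 2.50574703 39.76740147 -3.80060325]
(510, 370) 210 [-7.48854518 36.89875906 -9.1261852 ]
```

>>> drive_tool --pt "5 2 -4 0.3" --pt "15 3 -5 0" --pt "25 3.4 -5.5 0" --pt "30 0 0 0" --pt "30 0 0 0" --pt "30 0 0 0" --pt "17 0 0 0" --pt "8 0 0 0" --pt "2 0 0 0" --pt "0 0 0 0"

```text
clock: 3.32
position: [483.0, 119.9, 40.8]
ee_rot: [0.142, 0.693, -0.143, 0.693]
contact_force: [0.7, 1.6, 0.3]
gripper_width: 69.9
```

Run:
```python
from h import *
st,im=shot("wrist","pics/w2.png"); np.savez("w2.npz",p=st["position"],q=st["ee_rot"])
th,tx,ty=np.load("st.npy");Rm=np.array([[np.cos(th),-np.sin(th)],[np.sin(th),np.cos(th)]])
print(Rm.T@(st["position"][:2]-[tx,ty]),st["position"],st["contact_force"],st["clock"])
cv2.imwrite("pics/w2b.png",cv2.convertScaleAbs(cv2.resize(im,(800,600),interpolation=cv2.INTER_CUBIC),alpha=1.5))
```

```text
[-79.78748734  40.63513255] [483.02415353 119.94787942  40.78550271] [0.71356169 1.59512942 0.34262164] 3.3167
```

View pics/w2b.png

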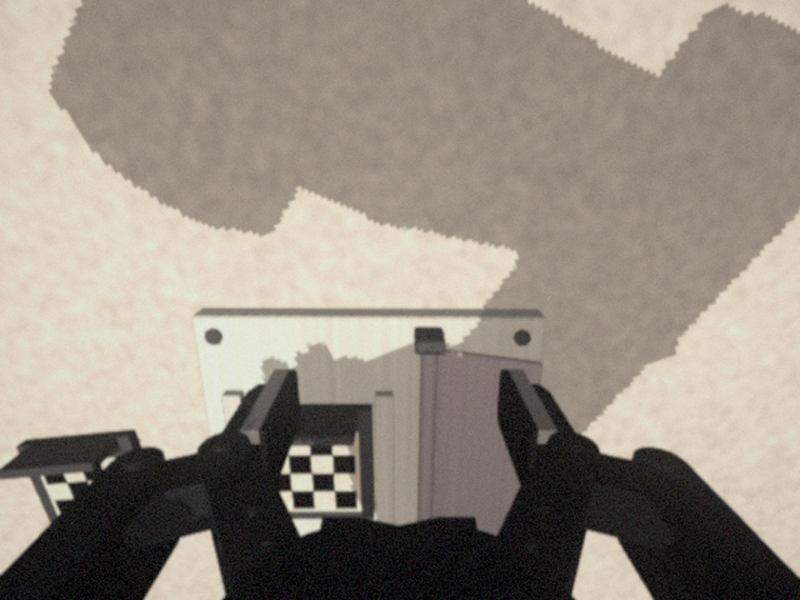

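Run:
```python
from h import *
d=np.load("w2.npz"); st=dict(position=d["p"],ee_rot=d["q"]); C=cam("wrist",st)
th,tx,ty=np.load("st.npy");Rm=np.array([[np.cos(th),-np.sin(th)],[np.sin(th),np.cos(th)]])
for n,p,z in [("stage rear top edge",(370,317),12),("lip rear top",(330,404),36),("slide front",(340,517),18),("pad rear outer",(542,361),34),("tip B corner",(283,370),45),("tip B corner",(283,370),50),("tip A corner",(512,370),45),("tip A corner",(512,370),50)]:
    print(n,z,(Rm.T@(ray(np.array(p)*.7,z,C)[:2]-[tx,ty])).round(1))
```

```text
stage rear top edge 12 [-94.3  27.3]
lip rear top 36 [-67.6  12.9]
slide front 18 [ 5.7 11.8]
pad rear outer 34 [-85.3  93.4]
tip B corner 45 [-87.   -1.4]
tip B corner 50 [-89.6   0. ]
tip A corner 45 [-87.3  79.1]
tip A corner 50 [-90.   77.7]
```

>>> drive_tool --pt "6 0 0 0" --pt "6 0 0 0" --pt "2 0 0 0" --pt "0 0 0 0"

```text
clock: 3.7
position: [482.6, 119.7, 26.5]
ee_rot: [0.143, 0.693, -0.143, 0.692]
contact_force: [-0.7, -0.2, -1.0]
gripper_width: 70.0
```

>>> drive_tool --pt "2 0 0 0" --pt "2 0 0 0" --pt "0 0 0 0"

```text
clock: 3.95
position: [483.2, 120.0, 22.8]
ee_rot: [0.143, 0.692, -0.143, 0.693]
contact_force: [0.1, -0.4, 2.8]
gripper_width: 69.7
```

>>> drive_tool --pt "2 0 0 0" --pt "2 0 0 0" --pt "0 0 0 0"

```text
clock: 4.2
position: [483.6, 120.4, 19.0]
ee_rot: [0.143, 0.692, -0.142, 0.693]
contact_force: [0.4, 1.7, 3.6]
gripper_width: 70.1
```

>>> drive_tool --pt "2 0 0 0" --pt "2 0 0 0" --pt "2 0 0 0" --pt "2 0 0 0" --pt "0 0 0 0"

```text
clock: 4.62
position: [483.7, 120.5, 11.0]
ee_rot: [0.143, 0.692, -0.142, 0.693]
contact_force: [-0.7, 2.3, 6.9]
gripper_width: 69.9
```

Run:
```python
from h import *
st,im=shot("wrist","pics/w3.png"); print(st["position"],st["contact_force"],st["wrist_torque"])
_,sc=shot("scene","pics/s3.png")
a=cv2.resize(im[210:380,120:440],(800,425),interpolation=cv2.INTER_CUBIC)
b=cv2.resize(sc[160:250,245:345],None,fx=1.75*1.1,fy=1.75*1.1,interpolation=cv2.INTER_CUBIC)
o=np.zeros((425+b.shape[0],800,3),np.uint8); o[:425]=a; o[425:,:b.shape[1]]=b
cv2.imwrite("pics/w3b.png",cv2.convertScaleAbs(o,alpha=1.7))
```

```text
[483.74812004 120.45218332  11.00791485] [-0.69124505  2.2822453   6.88146138] [ 0.98961048 -0.01322308  0.06312409]
```

View pics/w3b.png

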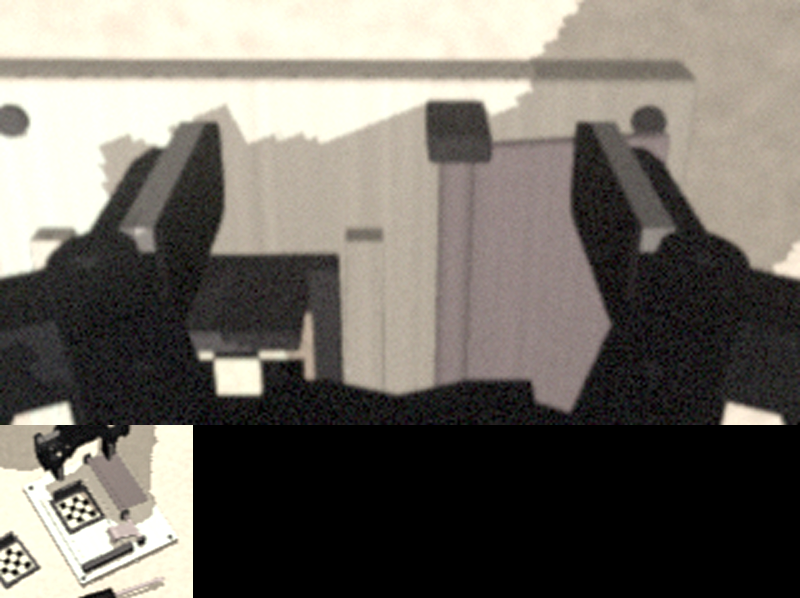

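>>> drive_tool --pt "-1.5 0 0 0" --pt "-1.5 0 2 0" --pt "0 0 3 0" --pt "0 0 3 0" --pt "0 0 3 0" --pt "0 0 3 0" --pt "0 0 3 0" --pt "0 0 3 0" --pt "0 0 0 0"

```text
clock: 5.47
position: [499.9, 111.1, 13.5]
ee_rot: [0.142, 0.694, -0.144, 0.691]
contact_force: [-2.3, 1.0, 5.7]
gripper_width: 69.7
```

```bash
cat > s.py <<'E'
from h import *
import sys
st,im=shot("wrist",f"pics/{sys.argv[1]}.png"); _,sc=shot("scene",f"pics/{sys.argv[1]}s.png")
th,tx,ty=np.load("st.npy");Rm=np.array([[np.cos(th),-np.sin(th)],[np.sin(th),np.cos(th)]])
f=st["contact_force"]; M=R.from_quat(st["ee_rot"]).as_matrix()
print("stage xy",Rm.T@(st["position"][:2]-[tx,ty]),"z",st["position"][2],"f stage",Rm.T@f[:2],f[2],"yaw",np.degrees(np.arctan2(M[1,1],M[0,1])-th)-90,st["clock"])
a=cv2.resize(im[210:380,120:440],(800,425),interpolation=cv2.INTER_CUBIC)
b=cv2.resize(sc[170:240,250:340],None,fx=2.5,fy=2.5,interpolation=cv2.INTER_CUBIC)
o=np.zeros((600,800,3),np.uint8); o[:425]=a; o[425:,:b.shape[1]]=b
cv2.imwrite(f"pics/{sys.argv[1]}b.png",cv2.convertScaleAbs(o,alpha=1.7))
E
python3 s.py p4
```

```text
stage xy [-60.75752348  39.21006252] z 13.47758989193138 f stage [-2.51171804  0.02885568] 5.727510961040469 yaw 0.12767602689990554 5.4667
```

View pics/p4b.png

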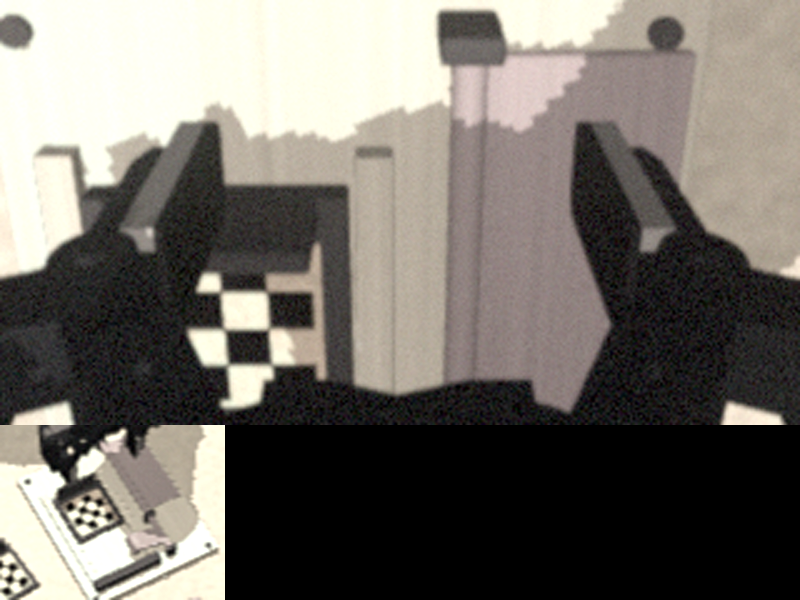

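>>> drive_tool --pt "0.5 0 3 0" --pt "0 0 3 0" --pt "0 0 3 0" --pt "0 0 3 0" --pt "0 0 3 0" --pt "0 0 3 0" --pt "0 0 3 0" --pt "0 0 3 0" --pt "0 0 3 0" --pt "0 0 3 0"

```text
clock: 6.4
position: [526.6, 99.4, 13.0]
ee_rot: [0.142, 0.694, -0.144, 0.691]
contact_force: [-4.1, 2.9, 7.8]
gripper_width: 70.0
```

>>> drive_tool --pt "0 0 3 0" --pt "0 0 3 0" --pt "0 0 2 0" --pt "0 0 2 0" --pt "0 0 2 0" --pt "0 0 0 0"

```text
clock: 6.9
position: [537.9, 94.5, 12.9]
ee_rot: [0.142, 0.694, -0.144, 0.691]
contact_force: [-3.8, 2.4, 6.9]
gripper_width: 70.2
```

```bash
python3 s.py p5
```

```text
stage xy [-19.33226399  39.16750624] z 12.938177552920212 f stage [-4.44578783  0.66249708] 6.854734304355279 yaw 0.1341209682405946 6.9
```

View pics/p5b.png

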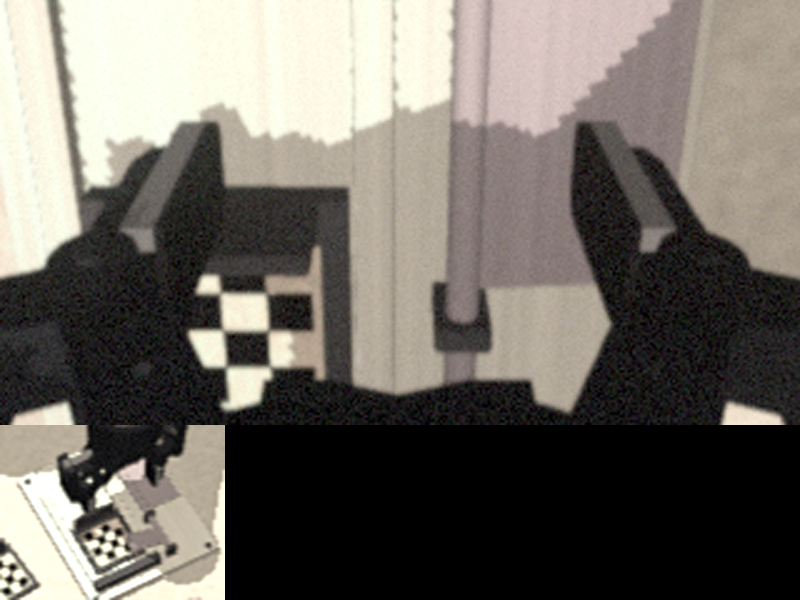

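>>> drive_tool --pt "0 0 2 0" --pt "0 0 2 0" --pt "0 0 1.5 0" --pt "0 0 0 0"

```text
clock: 7.33
position: [542.9, 92.4, 12.9]
ee_rot: [0.142, 0.694, -0.144, 0.691]
contact_force: [-3.6, 1.7, 6.7]
gripper_width: 69.8
```

>>> drive_tool --pt "0 0 1 0" --pt "0 0 1 0" --pt "0 0 0 0"

```text
clock: 7.58
position: [544.5, 91.7, 12.9]
ee_rot: [0.142, 0.694, -0.144, 0.691]
contact_force: [-4.3, 2.6, 7.2]
gripper_width: 69.7
```

>>> drive_tool --pt "0 0 1 0" --pt "0 0 1 0" --pt "0 0 0 0"

```text
clock: 7.83
position: [546.3, 90.9, 12.9]
ee_rot: [0.142, 0.694, -0.144, 0.691]
contact_force: [-5.7, 2.2, 6.4]
gripper_width: 69.9
```

>>> drive_tool --pt "0 0 1 0" --pt "0 0 0.5 0" --pt "0 0 0 0"

```text
clock: 8.08
position: [546.4, 90.8, 12.9]
ee_rot: [0.142, 0.695, -0.144, 0.69]
contact_force: [-8.4, 5.9, 9.8]
gripper_width: 70.1
```

>>> drive_tool --pt "0 0 1 0" --pt "0 0 0 0"

```text
clock: 8.25
position: [546.5, 90.7, 12.9]
ee_rot: [0.143, 0.695, -0.145, 0.689]
contact_force: [-11.2, 8.9, 11.0]
gripper_width: 70.2
```

>>> drive_tool --pt "0 0 -1.5 0" --pt "0 0 -1.5 0" --pt "0 0 -2 0" --pt "0 0 -2 0" --pt "0 0 -2 0" --pt "0 0 0 0"

```text
clock: 8.75
position: [543.7, 93.9, 14.0]
ee_rot: [0.143, 0.692, -0.143, 0.693]
contact_force: [2.3, -1.9, 5.6]
gripper_width: 70.0
```

```bash
python3 s.py p6
```

```text
stage xy [-13.73599277  40.85977196] z 13.973095145111321 f stage [ 2.8786239  -0.84787955] 5.563536608297738 yaw 0.143951700065017 8.75
```

View pics/p6b.png

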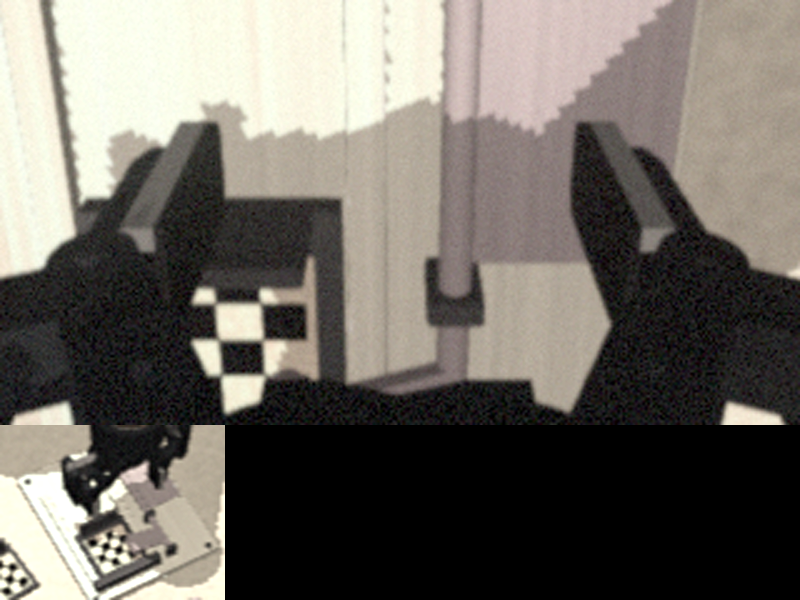

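>>> drive_tool --pt "0 0 -2.5 0" --pt "0 0 -2.5 0" --pt "0 0 0 0" --pt "-2 0 0 0" --pt "-2 0 0 0" --pt "-2 0 0 0" --pt "-2 0 0 0" --pt "-2 0 0 0" --pt "-2 0 0 0" --pt "-2 0 0 0"

```text
clock: 9.68
position: [537.0, 95.7, 26.9]
ee_rot: [0.142, 0.693, -0.143, 0.692]
contact_force: [-0.1, 0.3, -0.2]
gripper_width: 70.2
```

>>> drive_tool --pt "-5 0 -2 0" --pt "-10 0 -4 0" --pt "-15 0 -5 0" --pt "-20 0 -5 0" --pt "-25 0 -5 0" --pt "-25 0 -5 0" --pt "-20 0 -5 0" --pt "-15 0 -3 0" --pt "-5 0 0 0" --pt "0 0 0 0"

```text
clock: 10.52
position: [507.2, 110.0, 169.3]
ee_rot: [0.144, 0.691, -0.142, 0.694]
contact_force: [-0.0, 0.5, -0.2]
gripper_width: 70.4
```

Run:
```python
from h import *
st,im=shot("wrist","pics/f.png"); print(st["position"],st["contact_force"],st["clock"])
np.savez("f.npz",p=st["position"],q=st["ee_rot"])
cv2.imwrite("pics/fb.png",cv2.convertScaleAbs(cv2.resize(im[150:330,170:370],None,fx=3.3,fy=3.3,interpolation=cv2.INTER_CUBIC),alpha=1.6))
```

```text
[507.17539694 110.01946064 169.32901626] [-0.01454685  0.49916733 -0.22243109] 10.5167
```

View pics/fb.png

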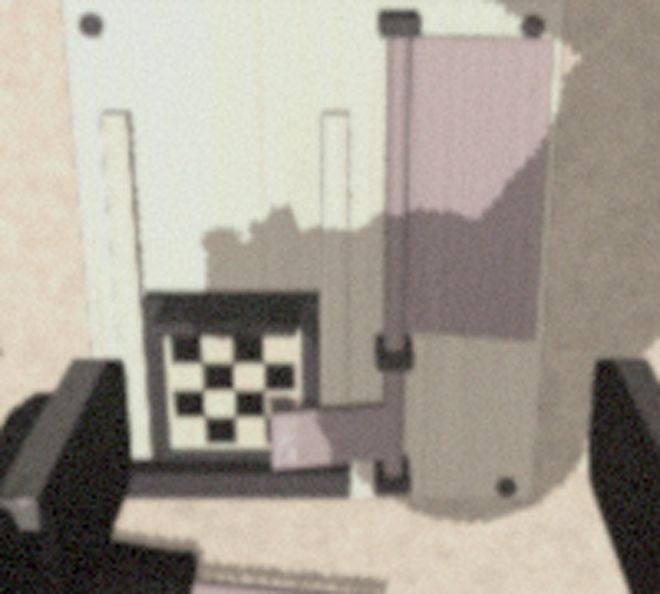

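Run:
```python
from h import *
d=np.load("f.npz"); C=cam("wrist",dict(position=d["p"],ee_rot=d["q"]))
th,tx,ty=np.load("st.npy");Rm=np.array([[np.cos(th),-np.sin(th)],[np.sin(th),np.cos(th)]])
for n,p,z in [("lip foot",(235,292),15),("rails rear",(115,112),17),("stage front",(240,497),26)]: print(n,(Rm.T@(ray(np.array(p)/3.3+[169.7,149.7],z,C)[:2]-[tx,ty])).round(1))
print(arm.job_done())
```

```text
lip foot [-0.5  0.5]
rails rear [-60.2 -33.1]
stage front [68.6  1. ]
the job is handed in; nothing more can be done
None
```

The slide is fully home against the stop, with the clip's jaw resting on it, and I have handed the job in. It took about 10.5 s of the 35 s allowed.

- **Pressing the clip:** One fingertip pressed the finger plate down and held it there. I judged the clip angle at roughly 0.3–0.4 rad from the plate's tilt in the images.
- **Pushing the slide:** The other fingertip pushed the slide by its lip until it stopped, with the force along the push rising from about 4 N to about 14 N. I then backed off the lip before letting the clip down, and retreated upward.
- **Last checks:** The final close view shows the slide's front edge at the stop and the jaw on its top. I measured the lip's rear face at stage x ≈ -0.5 mm, where fully home is 0. The force on the tool was about zero.
- **Where the numbers disagreed:**
  - **Fingertip height:** I estimated it at 9–11 mm above the TCP, but the plate's tilt suggested only about 5 mm. My first press therefore went nearly to the clip's limit, at about 7 N, so I raised the tool 3 mm.
  - **Other measured points:** The stop's foot, measured early on, read about 3 mm too far forward. The lip first seemed to lie farther back because I had taken its visible edge for the top rather than the foot.
- **Not checked:** I took no final picture of the whole table. I planned the path to stay clear of the spare slide and the other things, and no unexpected force showed.

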